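# Gauge the depth of the desk-lamp socket

### The job

Take the blue-handled depth gauge from the pen block and put it upright into the bore of the metal lamp socket, pushing the stiff rubber pad inside right down until it is hard on the bottom, but gently: never force it with more than about 25 N. Then slide the orange collar down the gauge until it sits flat on the socket's rim, and let go, leaving the gauge standing there on the bottom so that the depth can be read. Leave everything else on the desk where it is.

Things in the scene. Friction and masses are not known exactly. Their poses are not given: they have to be found in the camera images.
- gauge: Depth gauge, 160 g, one rigid piece (its collar apart) standing upright in the -y hole of the pen block: a round steel rod 12 mm thick and 136 mm long, its last 5 mm tapered to 8 mm, topped by a blue round handle 22 mm thick and 30 mm tall. Origin at the centre of the rod's tip (lower end), z up along the rod to the handle. It stands loosely in the block (hole 15 mm wide, 40 mm deep, floor 10 mm above the desk).
- gauge_handle (a point): Centre of the gauge's blue handle, 151 mm above the tip; the handle reaches 15 mm above and below it.
- collar_under (a point): Centre of the underside of the orange collar on the gauge's rod: a ring 44 mm across and 14 mm tall that holds by friction and slides along the rod when pushed with about 3 N. Its top starts 10 to 16 mm below the handle (keep clear of it when taking the handle). It is wider than the handle, so it can be pushed down by fingertips on its top, either side of the handle.
- socket: Lamp socket fixed to the desk: a grey round foot 130 mm across and 12 mm thick with a square aluminium tower 60 x 60 mm rising to 120 mm above the desk; a 14 mm round vertical bore is open at the top centre. Origin under the centre of the foot, z up. In it: a pad 10 mm thick (pad_c0: its centre), seated when 6 mm above the point bore_floor_c0.
- socket_rim (a point): Centre of the bore's mouth, level with the flat top of the tower. The bore is blind. A rubber pad is stuck in it by friction, its top 40 to 75 mm below this point at first; it moves down when pushed with 6 to 8 N and stays where it is left. With the pad hard on the bottom its top is 86 to 98 mm below this point, different each time, and the resistance then rises sharply.
- pen_block: Wooden pen block fixed to the desk, 60 x 150 x 50 mm, origin under its centre, with three 15 mm holes in a row along its y at -45, 0 and +45 mm; the gauge stands in the -45 mm hole.
- phone: Bystander: white desk telephone with its handset on it, 200 x 190 x 71 mm; origin at the centre of its underside.
- mouse: Bystander: black computer mouse, 105 x 60 x 34 mm; origin at the centre of its underside.
- remote: Bystander: black remote control, 180 x 46 x 18 mm; origin at the centre of its underside.
- mug: Bystander: blue mug, 80 mm across and 90 mm tall, handle towards its +y; origin at the centre of its underside.
- stapler: Bystander: red and black stapler, 130 x 36 x 57 mm; origin at the centre of its underside.
- sticky_pad: Bystander: yellow block of sticky notes, 76 x 76 x 20 mm; origin at the centre of its underside.
- marker_red: Bystander: red-capped marker pen, 14 mm thick, 100 mm tall, standing in the middle hole of the pen block; origin at the centre of its underside.
- marker_green: Bystander: green-capped marker pen, same size, standing in the +y hole of the pen block; origin at the centre of its underside.
Things that resemble listed ones, but are neither listed nor needed, are in the scene too. Leave any green look-alike of the gauge alone. Of the things shaped like the socket, the grey one is meant.

How it is judged:
On the way, in this order (a step that is already met when the one before it is completed fails the run):
1. the gauge stands in the bore and has pushed the pad hard onto the bottom (z of gauge in the frame of socket_rim below -0.08 m and horizontal distance between gauge and socket_rim below 0.004 m and distance between pad_c0 and bore_floor_c0 below 0.0075 m), for 0.1 s.
2. the collar has been slid down onto the rim (z of collar_under in the frame of socket_rim below 0.002 m and horizontal distance between collar_under and socket_rim below 0.004 m), for 0.1 s.
At the end, for the whole second after the job is handed in: The gauge stands released and at rest in the socket's bore, within 3.4 degrees of upright; the rubber pad is within 2 mm of the hard bottom, the gauge's tip rests within 2 mm of the pad, and the collar's underside is within 2 mm of the rim (distance between pad_c0 and bore_floor_c0 below 0.008 m and distance between gauge and pad_c0 below 0.0075 m and horizontal distance between gauge and socket_rim below 0.004 m and z of collar_under in the frame of socket_rim below 0.002 m and angle between gauge's own z axis and vertical below 0.06 rad and linear speed of gauge below 0.02 m/s); the robot touches nothing.
It fails at once if the gauge or its collar presses on the socket or the pad with more than 40 N (contact force between gauge and socket above 40 N).
It fails at once if a bystander is moved by more than 20 mm (distance of any of phone, mouse, remote, mug, stapler, sticky_pad, marker_red, marker_green from where it was at the start of the episode above 0.02 m).
It also fails if it takes over 64 s, if anything falls off the work surface, if the arm or the gripper's body presses on something with over 40 N, if the wrist force passes 120 N, or if a joint passes its speed limit or range.

### The arm

A 6-joint arm with a two-finger parallel gripper is mounted at the origin on the work surface. World frame = base frame: x ahead of the robot, y to its left, z up, the work surface at z = 0. Lengths are in m, angles in rad, forces in N, time in s.
With the tool pointing down it reaches from about 0.3 to 0.85 m from the base axis. Payload 4.2 kg.
Tool frame: the origin (TCP) lies at the very end of the fingers, on their centre line; the grasp point (between the pads) lies 19 mm behind it; z points along the fingers, y is the line along which they close (so a half turn about z gives the same grasp; the last joint's range is limited). The gripper opens to 91 mm and grips with 3 to 60 N. Pads are 32 mm wide; open, the fingers measure 118 mm over their backs; the gripper's body (76 mm by 178 mm) begins 60 mm behind the grasp point.
Start: joints at [-1.147, 0.32, 1.565, -0, 1.257, -0.02], TCP at [0.247, -0.519, 0.214] pointing down, gripper open.
Joint ranges: [-3.11, 3.11], [-0.84, 2.01], [0.21, 2.61], [-1.34, 4.49], [0.05, 2.63], [-2.56, 2.56]. Speed limits (rad/s): [2.57, 2.57, 3.14, 3.14, 3.14, 3.14].

### API

Orientations are given as [roll, pitch, yaw] about the fixed x, y, z axes, in that order (R = Rz(yaw) Ry(pitch) Rx(roll)).
In Python, from plant import r, camera, get_calibration gives the robot as it stands.
- The arm moves only by the shell command python3 -m pendant 'ROWS' [FORCE]. ROWS is JSON, a list that holds one entry, the list of rows, each a list of 7 numbers: the shift along the tool's x, y, z in m, then the turn, a rotation vector about the tool's x, y, z in rad, then the opening, from 0 (shut) to 1 (fully open). In form: [[[tx, ty, tz, ax, ay, az, claw], ...]]. A call has 1 to 10 rows; each row is the pose to reach, as a shift and turn from the pose commanded when the call began, along the tool's axes at that moment; what a row does not reach only later rows make up. A row lasts 1/10 s, in which the tool goes at most 50 mm and 8.59 degrees, less where a joint would pass 70% of its speed; a pose out of reach is approached as far as the arm can. A call with a gripper value outside its range is refused whole. The fingers move at their own pace and stop on an object; FORCE is the grip in N (left out, the last holds). Time passes only in rows, so rows that repeat a pose let the fingers close. It gives the time, the measured TCP pose, the force, the opening and the grip force at its end, in the units of the state.
- r.read_state(): the state, without advancing time (a new reading comes with each control period).
- camera(name): name is "side" or "top" or "wrist"; returns the picture (480x640x3 uint8, blue, green, red); there is no depth.
- get_calibration(name): a dict with "vertical_fov" (degrees; the focal length in pixels is half the picture's height over the tangent of half this angle, whatever the lens; pixels are square), "cx", "cy" (the principal point, pixels), "extrinsics" (4x4, takes a point from world to camera coordinates); the wrist camera has in their place "mount" (4x4, takes a point from camera to tool coordinates, whose origin is the TCP and whose axes are the flange's). Camera axes: x right, y up, looking along -z (the intrinsics and any distortion apply to the point x, -y, -z); pixel columns grow to the right and rows downward; lengths in m; the calibration is good to about 2 mm. A picture is of the moment at which its call begins: read the wrist's pose just before it. get_calibration takes no time and is no camera call.
- r.job_done(): hands the job in; it is judged then, once.
The state is a dict: "t": time; "joints": joint angles; "dq": joint speeds; "joint_efforts": joint torques, N m; "tool_pos": TCP position; "ee_rot": TCP orientation; "wrist_force": force on the tool from outside, world axes, zero at the start; "ft_torque": the same for the moment, N m; "finger_gap": finger opening in m; "finger_force": force on a finger pad.
Only numpy, scipy, OpenCV 4.12 (cv2) and the standard library are available. Lean on these libraries where they do the work, as an engineer would, in place of code of your own. Each camera call takes 0.05 s, during which the arm holds its last target. There are 200 camera calls.

## Working session

There is one attempt and no reset: what is moved stays moved. The work goes in short steps, Python scripts to look and compute and a shell command to move; the robot and the scene stay as the last step left them, time stands still between calls to the robot, and variables do not carry over. Pictures are saved under pics/ and viewed, at most 10 in all, crops included, and the job is handed in when it is done.

```bash
mkdir -p pics; ls
python3 - <<'E'
from plant import r,camera,get_calibration
import cv2,numpy as np
np.set_printoptions(precision=4,suppress=True)
for n in ("side","top","wrist"):
    print(n,get_calibration(n))
s=r.read_state();print(s)
for n in ("side","top"): cv2.imwrite(f"pics/{n}0.png",camera(n))
E
```

```text
pics
side {'vertical_fov': 47.62591095933419, 'cx': 325.7070563959868, 'cy': 240.56111113769967, 'extrinsics': array([[-0.801 , -0.5982,  0.0243,  0.4698],
       [ 0.381 , -0.478 ,  0.7914, -0.3088],
       [-0.4618,  0.6431,  0.6108, -1.0638],
       [ 0.    ,  0.    ,  0.    ,  1.    ]])}
top {'vertical_fov': 42.53266361670046, 'cx': 318.67729304746416, 'cy': 240.59956971570193, 'extrinsics': array([[-0.0092, -1.    , -0.0038,  0.0246],
       [ 0.9807, -0.0098,  0.1951, -0.5593],
       [-0.1951, -0.0019,  0.9808, -1.7247],
       [ 0.    ,  0.    ,  0.    ,  1.    ]])}
wrist {'vertical_fov': 58.87995142210882, 'cx': 324.16487168173126, 'cy': 246.2612814086488, 'mount': array([[-0.0004,  0.9679,  0.2514,  0.0711],
       [ 1.    , -0.    ,  0.0015,  0.0005],
       [ 0.0015,  0.2514, -0.9679, -0.1699],
       [ 0.    ,  0.    ,  0.    ,  1.    ]])}
{'t': 0.0, 'joints': array([-1.147 ,  0.3203,  1.5657, -0.    ,  1.2574, -0.02  ]), 'dq': array([ 0.0007, -0.0004,  0.0014, -0.0005,  0.0011,  0.001 ]), 'joint_efforts': array([  0.001 , -41.2458, -23.1975,   0.073 ,   0.0457,  -0.0001]), 'tool_pos': array([ 0.2467, -0.5189,  0.2131]), 'ee_rot': array([-3.1398, -0.    ,  0.4438]), 'wrist_force': array([-0.2539, -0.0115, -0.2396]), 'ft_torque': array([ 0.0029, -0.0144,  0.0402]), 'finger_force': 0.0, 'finger_gap': 0.09103069784189532}
```

View pics/side0.png

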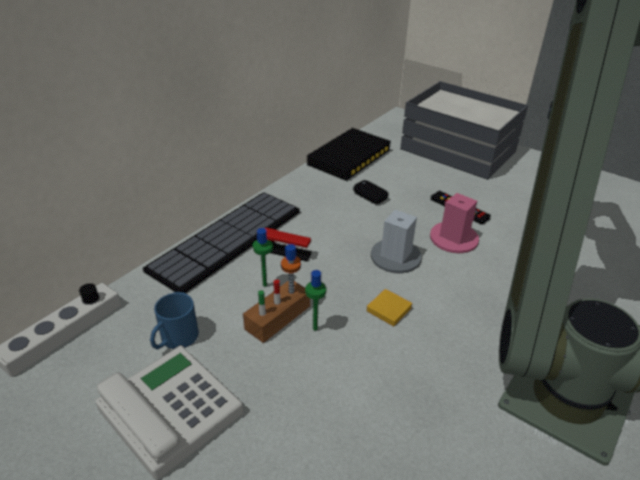

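View pics/top0.png

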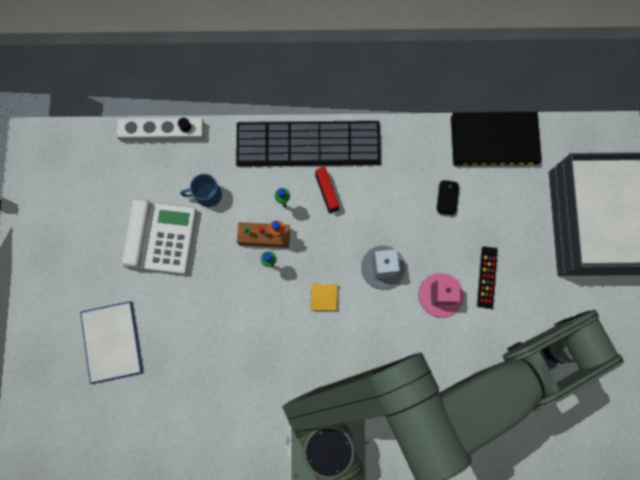

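Side view: the blue handle with the orange collar is at about (291,252) and the grey socket's bore at (400,218). Top view: the handle is at (277,226) and the bore at (387,261). Green look-alikes stand on either side of the block.

```bash
cat > h.py <<'E'
from plant import r,camera,get_calibration
import cv2,numpy as np
from scipy.spatial.transform import Rotation as R
np.set_printoptions(precision=4,suppress=True)
def pose():
    s=r.read_state(); T=np.eye(4);T[:3,:3]=R.from_euler('xyz',s['ee_rot']).as_matrix();T[:3,3]=s['tool_pos'];return T
def ray(n,u,v,T=None):
    c=get_calibration(n);f=240/np.tan(np.radians(c['vertical_fov']/2))
    d=np.array([(u-c['cx'])/f,-(v-c['cy'])/f,-1])
    W=np.linalg.inv(c['extrinsics']) if n!='wrist' else T@c['mount']
    return W[:3,3],W[:3,:3]@d
def plane(n,u,v,z,T=None):
    o,d=ray(n,u,v,T);return o+d*(z-o[2])/d[2]
def tri(*rs):
    A=np.zeros((3,3));b=np.zeros(3)
    for o,d in rs:
        d=d/np.linalg.norm(d);P=np.eye(3)-np.outer(d,d);A+=P;b+=P@o
    p=np.linalg.solve(A,b)
    return p,[np.linalg.norm(np.cross(p-o,d/np.linalg.norm(d))) for o,d in rs]
def totool(p,T=None):
    T=pose() if T is None else T
    return T[:3,:3].T@(np.asarray(p)-T[:3,3])
E
python3 - <<'E'
from h import *
print('handle',tri(ray('side',291,252),ray('top',277,226)),plane('top',277,226,.165))
print('bore',tri(ray('side',400,218),ray('top',387,261)),plane('top',387,261,.12))
for n,u,v in (('block-',288,243),('block+',240,230)): print(n,plane('top',u,v,.05))
print('green handles',plane('top',283,193,.15),plane('top',268,258,.15))
E
```

```text
handle (array([0.5818, 0.1331, 0.1594]), [np.float64(0.00143546580736862), np.float64(0.0014354658073685612)]) [0.5792 0.132  0.165 ]
bore (array([ 0.4883, -0.1681,  0.1224]), [np.float64(0.0014770126006961883), np.float64(0.001477012600696209)]) [ 0.4873 -0.1688  0.12  ]
block- [0.5543 0.1081 0.05  ]
block+ [0.5942 0.2477 0.05  ]
green handles [0.6762 0.1168 0.15  ] [0.4938 0.1571 0.15  ]
```

Run:
```python
from h import *
T=pose();print(totool([.581,.1325,.27],T)); 
G=R.from_euler('xyz',[np.pi,0,0]).as_matrix();print(R.from_matrix(T[:3,:3].T@G).as_rotvec())
```

```text
[ 0.5816 -0.4449 -0.056 ]
[-0.0016  0.0003  0.4438]
```

```bash
python3 -m pendant '[[[0.03,-0.02,-0.056,0,0,0.1,1],[0.07,-0.05,-0.056,0,0,0.2,1],[0.58,-0.445,-0.056,0,0,0.444,1],[0.58,-0.445,-0.056,0,0,0.444,1],[0.58,-0.445,-0.056,0,0,0.444,1],[0.58,-0.445,-0.056,0,0,0.444,1],[0.58,-0.445,-0.056,0,0,0.444,1],[0.58,-0.445,-0.056,0,0,0.444,1],[0.58,-0.445,-0.056,0,0,0.444,1],[0.58,-0.445,-0.056,0,0,0.444,1]]]'
python3 - <<'E'
from h import *
T=pose();print(r.read_state()['joints'],totool([.581,.1325,.27],T)); 
G=R.from_euler('xyz',[np.pi,0,0]).as_matrix();print(R.from_matrix(T[:3,:3].T@G).as_rotvec())
E
```

```text
t: 1.1
tool_pos: [0.4635, -0.0967, 0.2688]
ee_rot: [3.141, 0.0, -0.0]
wrist_force: [1.1, -0.8, -0.2]
finger_gap: 0.0912
finger_force: 0.0
[-0.2299  0.1255  1.6836 -0.0002  1.3326  1.3411] [ 0.1175 -0.2293 -0.0012]
[ 0.0002  0.0002 -0.0002]
```

```bash
python3 -m pendant '[[[0,0,0,0,0,0,1],[0.01,0.04,-0.001,0,0,0,1],[0.01,0.06,-0.001,0,0,0,1],[0.01,0.06,-0.001,0,0,0,1],[0.01,0.06,-0.001,0,0,0,1]]]'
python3 - <<'E'
from h import *
np.save('Ts.npy',pose());im=camera('wrist');cv2.imwrite('pics/w_s.png',im)
T=pose();print(totool([.581,.1325,.27],T))
E
```

```text
t: 1.6
tool_pos: [0.4725, -0.1591, 0.2696]
ee_rot: [-3.141, 0.001, -0.002]
wrist_force: [0.8, 0.1, 0.2]
finger_gap: 0.0911
finger_force: 0.0
[ 0.1082 -0.2913 -0.0002]
```

View pics/w_s.png

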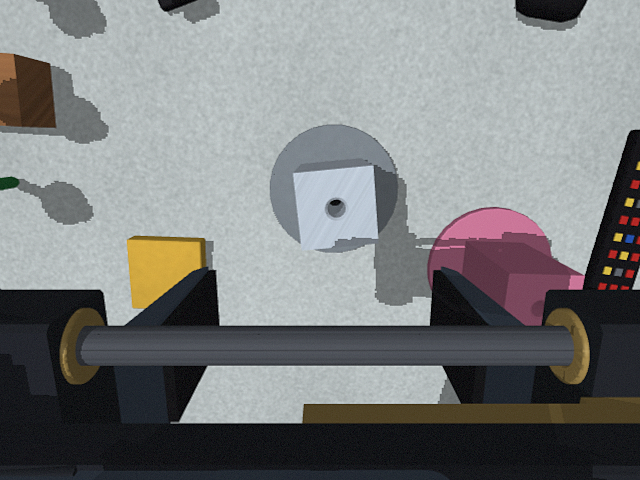

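Wrist view: the socket's bore mouth is at (335,208), between the yellow pad on the left and the pink tower on the right.

```bash
python3 - <<'E'
from h import *
T=np.load('Ts.npy');print(plane('wrist',335,208,.12,T))
E
python3 -m pendant '[[[0.02,-0.04,0,0,0,0,1],[0.108,-0.291,0,0,0,0,1],[0.108,-0.291,0,0,0,0,1],[0.108,-0.291,0,0,0,0,1],[0.108,-0.291,0,0,0,0,1],[0.108,-0.291,0,0,0,0,1],[0.108,-0.291,0,0,0,0,1],[0.108,-0.291,0,0,0,0,1],[0.108,-0.291,0,0,0,0,1]]]'
python3 - <<'E'
from h import *
np.save('Tg.npy',pose());im=camera('wrist');cv2.imwrite('pics/w_g.png',im)
print(pose())
E
```

```text
[ 0.4904 -0.1669  0.12  ]
t: 2.55
tool_pos: [0.5805, 0.1317, 0.2699]
ee_rot: [3.14, 0.001, 0.0]
wrist_force: [0.3, -0.1, 1.4]
finger_gap: 0.0911
finger_force: 0.0
[[ 1.     -0.0009 -0.0005  0.5805]
 [-0.0009 -1.     -0.0009  0.1311]
 [-0.0005  0.0009 -1.      0.2701]
 [ 0.      0.      0.      1.    ]]
```

View pics/w_g.png

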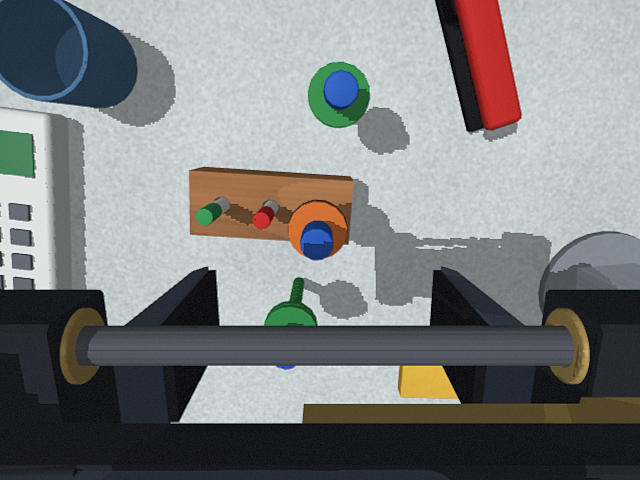

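The handle's top face is at about (316,245), with the orange collar just below it and no obstacle between the fingers.

Run:
```python
from h import *
T=np.load('Tg.npy');p=plane('wrist',316,245,.176,T);print(p,totool([p[0],p[1],.145],T), plane('wrist',318,228,.134,T))
im=cv2.imread('pics/w_g.png');cv2.imwrite('pics/c.png',cv2.resize(im[180:280,260:380],None,fx=5,fy=5,interpolation=2))
```

```text
[0.5838 0.137  0.176 ] [ 0.0035 -0.0054  0.1249] [0.5859 0.1363 0.134 ]
```

View pics/c.png

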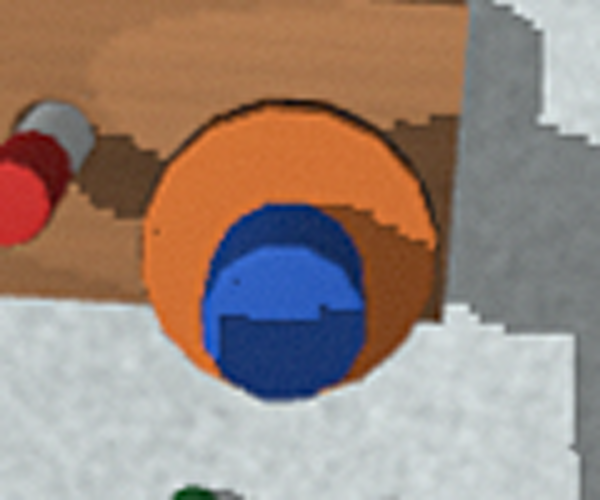

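```bash
python3 -m pendant '[[[0.003,-0.005,0.04,0,0,0,1],[0.003,-0.005,0.08,0,0,0,1],[0.003,-0.005,0.11,0,0,0,1],[0.003,-0.005,0.123,0,0,0,1],[0.003,-0.005,0.123,0,0,0,0.6],[0.003,-0.005,0.123,0,0,0,0.1],[0.003,-0.005,0.123,0,0,0,0.1],[0.003,-0.005,0.123,0,0,0,0.1],[0.003,-0.005,0.123,0,0,0,0.1],[0.003,-0.005,0.123,0,0,0,0.1]]]' 40; python3 -m pendant '[[[0,0,0,0,0,0,0.1],[0,0,0,0,0,0,0.1],[0,0,0,0,0,0,0.1],[0,0,0,0,0,0,0.1]]]'
```

```text
t: 3.6
tool_pos: [0.5844, 0.1374, 0.1475]
ee_rot: [-3.141, -0.001, -0.0]
wrist_force: [0.1, 0.3, -0.1]
finger_gap: 0.0462
finger_force: 0.0
t: 4.0
tool_pos: [0.5842, 0.1372, 0.1469]
ee_rot: [3.141, 0.0, -0.0]
wrist_force: [0.6, -0.6, 0.5]
finger_gap: 0.021
finger_force: 40.0
```

```bash
python3 -m pendant '[[[0,0,-0.01,0,0,0,0.1],[0,0,-0.03,0,0,0,0.1],[0,0,-0.06,0,0,0,0.1],[0,0,-0.1,0,0,0,0.1],[0,0,-0.13,0,0,0,0.1],[0,0,-0.145,0,0,0,0.1],[0,0,-0.145,0,0,0,0.1],[-0.01,0.03,-0.145,0,0,0,0.1],[-0.03,0.07,-0.145,0,0,0,0.1],[-0.045,0.11,-0.145,0,0,0,0.1]]]'
python3 - <<'E'
from h import *
print(totool([.4904,-.1669,.295]),r.read_state()['finger_gap'])
E
```

```text
t: 5.0
tool_pos: [0.5374, 0.0264, 0.2903]
ee_rot: [3.141, 0.004, 0.001]
wrist_force: [0.7, -0.8, -2.6]
finger_gap: 0.0211
finger_force: 40.0
[-0.0473  0.1932 -0.0045] 0.02107530486799352
```

```bash
python3 -m pendant '[[[-0.012,0.04,0,0,0,0,0.1],[-0.024,0.08,0,0,0,0,0.1],[-0.036,0.12,0,0,0,0,0.1],[-0.042,0.16,0,0,0,0,0.1],[-0.047,0.185,0,0,0,0,0.1],[-0.047,0.193,0,0,0,0,0.1],[-0.047,0.193,0,0,0,0,0.1],[-0.047,0.193,0,0,0,0,0.1],[-0.047,0.193,0,0,0,0,0.1]]]'
python3 - <<'E'
from h import *
print(pose())
a=camera('wrist');b=camera('side');c=camera('top')
cv2.imwrite('pics/w2.png',a)
z=lambda im,x,y,w,h,f:cv2.resize(im[y:y+h,x:x+w],None,fx=f,fy=f,interpolation=2)
cv2.imwrite('pics/side2.png',np.hstack([z(b,340,90,120,150,4),z(c,345,205,75,150,4)]))
E
```

```text
t: 5.9
tool_pos: [0.4923, -0.1644, 0.2917]
ee_rot: [-3.141, 0.0, 0.001]
wrist_force: [0.2, -0.2, -2.2]
finger_gap: 0.0213
finger_force: 40.0
[[ 1.      0.0014 -0.0004  0.4923]
 [ 0.0014 -1.      0.0007 -0.1644]
 [-0.0004 -0.0007 -1.      0.2917]
 [ 0.      0.      0.      1.    ]]
```

View pics/w2.png

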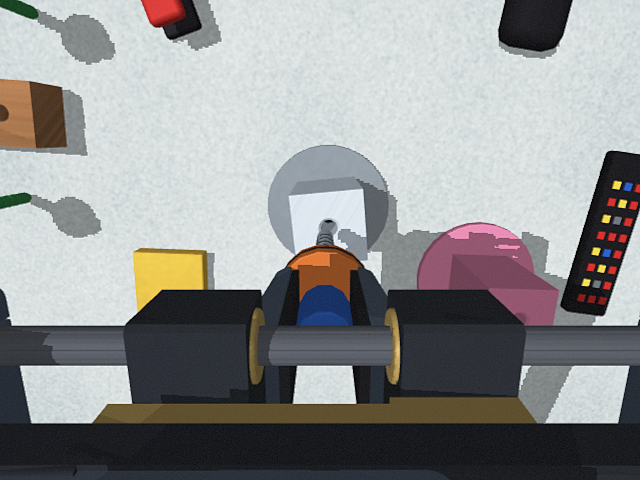

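View pics/side2.png

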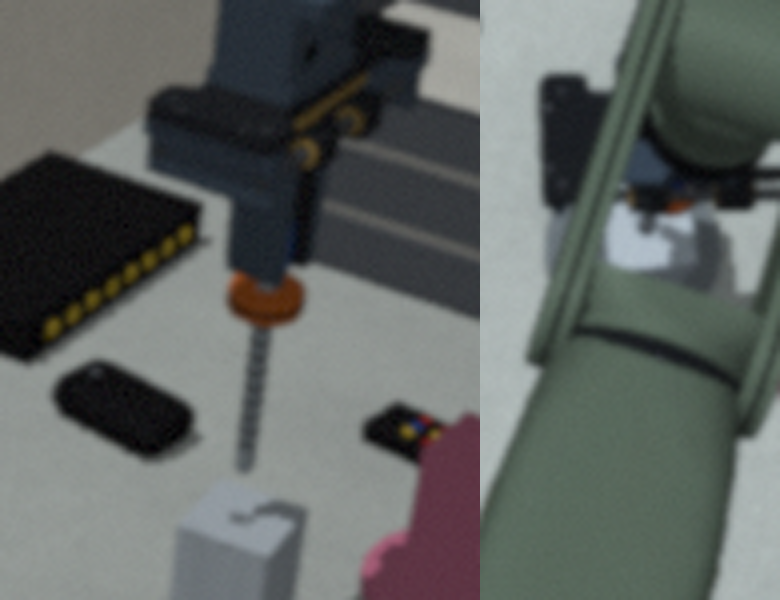

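Run:
```python
from h import *
im=cv2.imread('pics/w2.png');cv2.imwrite('pics/c2.png',cv2.resize(im[180:300,270:390],None,fx=5,fy=5,interpolation=2))
def proj(n,p,T=None):
    c=get_calibration(n);f=240/np.tan(np.radians(c['vertical_fov']/2))
    E=c['extrinsics'] if n!='wrist' else np.linalg.inv(T@c['mount'])
    q=E@np.r_[p,1];return np.array([c['cx']+f*q[0]/-q[2],c['cy']-f*q[1]/-q[2]])
T=pose();P=T[:3,3]
for z in (.155,.19,.26,.275,.321): print(z,proj('side',[P[0],P[1],z]),proj('wrist',[P[0],P[1],z],T))
```

```text
0.155 [399.9256 207.0482] [324.504  234.9881]
0.19 [401.5248 194.7311] [324.4735 246.971 ]
0.26 [404.8889 168.821 ] [324.3835 282.3525]
0.275 [405.6402 163.0343] [324.3563 293.0712]
0.321 [408.0157 144.738 ] [324.2407 338.5186]
```

View pics/c2.png

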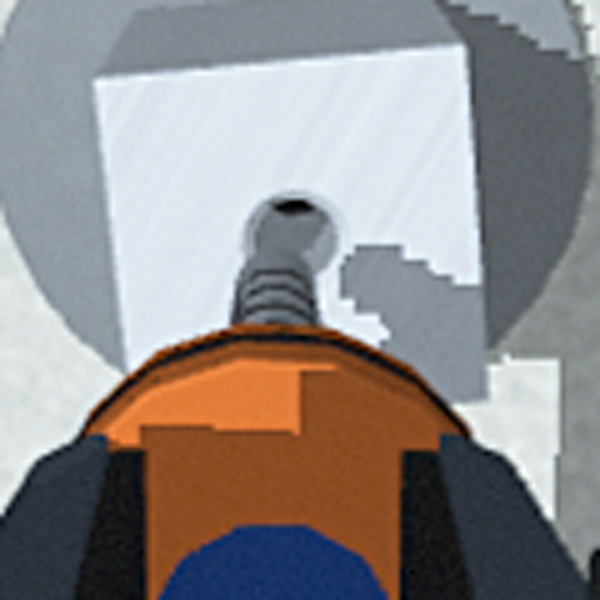

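Enlarged wrist view: the bore mouth is centred at crop (293,235), which is full-frame (328.6,227). The rod is centred at crop column 275 (325 px), ending near row 250, so it matches a vertical rod under the TCP to about 1 mm.

Run:
```python
from h import *
T=pose();print(T[:3,3],[plane('wrist',328.6,v,.12,T) for v in (226,227,228)],[plane('wrist',325,v,.155,T) for v in (235,)])
```

```text
[ 0.4923 -0.1648  0.292 ] [array([ 0.4918, -0.1681,  0.12  ]), array([ 0.4909, -0.1681,  0.12  ]), array([ 0.4901, -0.1681,  0.12  ])] [array([ 0.4923, -0.1652,  0.155 ])]
```

```bash
python3 -m pendant '[[[-0.0015,0.003,0,0,0,0,0.1],[-0.0015,0.003,0.015,0,0,0,0.1],[-0.0015,0.003,0.025,0,0,0,0.1],[-0.0015,0.003,0.03,0,0,0,0.1],[-0.0015,0.003,0.033,0,0,0,0.1],[-0.0015,0.003,0.035,0,0,0,0.1],[-0.0015,0.003,0.037,0,0,0,0.1],[-0.0015,0.003,0.037,0,0,0,0.1]]]'
```

```text
t: 6.85
tool_pos: [0.4907, -0.1688, 0.255]
ee_rot: [3.141, -0.0, -0.0]
wrist_force: [0.7, 0.1, -2.1]
finger_gap: 0.0212
finger_force: 40.0
```

```bash
python3 -m pendant '[[[0,0,0.0015,0,0,0,0.1],[0,0,0.003,0,0,0,0.1],[0,0,0.0045,0,0,0,0.1],[0,0,0.006,0,0,0,0.1],[0,0,0.006,0,0,0,0.1]]]';python3 -m pendant '[[[0,0,0.0015,0,0,0,0.1],[0,0,0.003,0,0,0,0.1],[0,0,0.0045,0,0,0,0.1],[0,0,0.006,0,0,0,0.1],[0,0,0.006,0,0,0,0.1]]]'
```

```text
t: 7.35
tool_pos: [0.4905, -0.1687, 0.2487]
ee_rot: [-3.142, 0.0, -0.0]
wrist_force: [0.9, 0.1, -2.7]
finger_gap: 0.021
finger_force: 40.0
t: 7.85
tool_pos: [0.4905, -0.1688, 0.2427]
ee_rot: [-3.142, 0.0, -0.0]
wrist_force: [-0.7, 0.2, -2.1]
finger_gap: 0.0213
finger_force: 40.0
```

```bash
python3 -m pendant '[[[0,0,0.003,0,0,0,0.1],[0,0,0.006,0,0,0,0.1],[0,0,0.009,0,0,0,0.1],[0,0,0.012,0,0,0,0.1],[0,0,0.015,0,0,0,0.1],[0,0,0.018,0,0,0,0.1],[0,0,0.02,0,0,0,0.1],[0,0,0.022,0,0,0,0.1],[0,0,0.022,0,0,0,0.1]]]';python3 -m pendant '[[[0,0,0.002,0,0,0,0.1],[0,0,0.004,0,0,0,0.1],[0,0,0.006,0,0,0,0.1],[0,0,0.008,0,0,0,0.1],[0,0,0.01,0,0,0,0.1]]]'
```

```text
t: 8.75
tool_pos: [0.4905, -0.1687, 0.2207]
ee_rot: [-3.141, 0.0, -0.0]
wrist_force: [-0.1, 0.1, -2.8]
finger_gap: 0.0213
finger_force: 40.0
t: 9.25
tool_pos: [0.4906, -0.1688, 0.2108]
ee_rot: [3.141, -0.0, -0.0]
wrist_force: [-0.6, -0.4, -3.4]
finger_gap: 0.0213
finger_force: 40.0
```

```bash
for i in 1 2; do :; done; python3 -m pendant '[[[0,0,0.002,0,0,0,0.1],[0,0,0.004,0,0,0,0.1],[0,0,0.006,0,0,0,0.1],[0,0,0.008,0,0,0,0.1],[0,0,0.01,0,0,0,0.1],[0,0,0.012,0,0,0,0.1]]]'; python3 -m pendant '[[[0,0,0.002,0,0,0,0.1],[0,0,0.004,0,0,0,0.1],[0,0,0.006,0,0,0,0.1],[0,0,0.008,0,0,0,0.1],[0,0,0.01,0,0,0,0.1],[0,0,0.012,0,0,0,0.1]]]'
```

```text
t: 9.85
tool_pos: [0.4911, -0.1688, 0.1999]
ee_rot: [3.141, -0.002, -0.0]
wrist_force: [-1.4, 0.4, 4.0]
finger_gap: 0.0213
finger_force: 40.0
t: 10.45
tool_pos: [0.4907, -0.1688, 0.1868]
ee_rot: [3.141, -0.0, -0.0]
wrist_force: [-1.4, -0.3, 3.8]
finger_gap: 0.0214
finger_force: 40.0
```

```bash
python3 -m pendant '[[[0,0,0.002,0,0,0,0.1],[0,0,0.004,0,0,0,0.1],[0,0,0.006,0,0,0,0.1],[0,0,0.008,0,0,0,0.1],[0,0,0.01,0,0,0,0.1],[0,0,0.012,0,0,0,0.1]]]'; python3 -m pendant '[[[0,0,0.001,0,0,0,0.1],[0,0,0.002,0,0,0,0.1],[0,0,0.002,0,0,0,0.1]]]'
```

```text
t: 11.05
tool_pos: [0.4907, -0.1688, 0.1748]
ee_rot: [3.141, -0.0, -0.0]
wrist_force: [0.3, 0.1, 3.7]
finger_gap: 0.0208
finger_force: 40.0
t: 11.35
tool_pos: [0.4905, -0.1688, 0.1728]
ee_rot: [3.142, 0.0, -0.0]
wrist_force: [1.2, 0.4, 2.1]
finger_gap: 0.0211
finger_force: 40.0
```

Now 1 mm at a time, reading the force after each.

```bash
python3 -m pendant '[[[0,0,0.001,0,0,0,0.1],[0,0,0.002,0,0,0,0.1]]]'|grep -E 'pos|wrist'; python3 -m pendant '[[[0,0,0.001,0,0,0,0.1]]]'|grep -E 'pos|wrist'; python3 -m pendant '[[[0,0,0.001,0,0,0,0.1]]]'|grep -E 'pos|wrist'
```

```text
tool_pos: [0.4907, -0.1688, 0.171]
wrist_force: [0.2, -0.4, 4.0]
tool_pos: [0.4907, -0.1687, 0.17]
wrist_force: [-0.9, -0.4, 3.1]
tool_pos: [0.4907, -0.1688, 0.169]
wrist_force: [-0.6, 0.9, 3.9]
```

```bash
python3 -m pendant '[[[0,0,0.001,0,0,0,0.1]]]'|grep -E 'pos|wrist'; python3 -m pendant '[[[0,0,0.001,0,0,0,0.1]]]'|grep -E 'pos|wrist'
```

```text
tool_pos: [0.4906, -0.1687, 0.1679]
wrist_force: [-0.1, 0.2, 3.3]
tool_pos: [0.4907, -0.1688, 0.1669]
wrist_force: [-0.0, 0.8, 3.7]
```

```bash
python3 -m pendant '[[[0,0,0.001,0,0,0,0.1]]]'|grep -E 'pos|wrist'
```

```text
tool_pos: [0.491, -0.1688, 0.1665]
wrist_force: [-1.0, 0.9, 11.3]
```

```bash
python3 -m pendant '[[[0,0,0.0003,0,0,0,0.1],[0,0,0.0003,0,0,0,0.1],[0,0,0.0003,0,0,0,0.1]]]'|grep -E 'pos|wrist'
```

```text
tool_pos: [0.4909, -0.1688, 0.1666]
wrist_force: [-1.1, 0.4, 8.2]
```

```bash
python3 -m pendant '[[[0,0,0.0004,0,0,0,0.1],[0,0,0.0004,0,0,0,0.1]]]'|grep -E 'pos|wrist'; python3 -m pendant '[[[0,0,0.0003,0,0,0,0.1],[0,0,0.0003,0,0,0,0.1]]]'|grep -E 'pos|wrist'
```

```text
tool_pos: [0.491, -0.1688, 0.1666]
wrist_force: [-1.2, 0.7, 10.9]
tool_pos: [0.4911, -0.1688, 0.1665]
wrist_force: [-1.6, 1.9, 11.0]
```

```bash
python3 -m pendant '[[[0,0,0.0005,0,0,0,0.1],[0,0,0.0005,0,0,0,0.1]]]'|grep -E 'pos|wrist'; python3 -m pendant '[[[0,0,0.0004,0,0,0,0.1],[0,0,0.0004,0,0,0,0.1]]]'|grep -E 'pos|wrist|gap'
```

```text
tool_pos: [0.4912, -0.1688, 0.1665]
wrist_force: [-1.2, 1.4, 12.9]
tool_pos: [0.4913, -0.1688, 0.1664]
wrist_force: [-2.0, 1.3, 16.6]
finger_gap: 0.0211
```

```bash
python3 -m pendant '[[[0,0,-0.002,0,0,0,0.1],[0,0,-0.0025,0,0,0,0.1],[0,0,-0.0025,0,0,0,0.33],[0,0,-0.0025,0,0,0,0.33],[0,0,-0.0025,0,0,0,0.33],[0,0,-0.0025,0,0,0,0.33]]]'; python3 -m pendant '[[[0,0,0.003,0,0,0,0.33],[0,0,0.006,0,0,0,0.33],[0,0,0.009,0,0,0,0.33],[0,0,0.011,0,0,0,0.33],[0,0,0.013,0,0,0,0.33],[0,0,0.015,0,0,0,0.33]]]'
```

```text
t: 13.75
tool_pos: [0.4904, -0.1687, 0.1662]
ee_rot: [-3.141, 0.001, -0.0]
wrist_force: [-0.3, 0.2, -0.2]
finger_gap: 0.03
finger_force: 0.0
t: 14.35
tool_pos: [0.4907, -0.1688, 0.1518]
ee_rot: [3.141, -0.0, -0.0]
wrist_force: [-1.5, 0.5, 3.2]
finger_gap: 0.0302
finger_force: 1.5
```

```bash
python3 -m pendant '[[[0,0,0.002,0,0,0,0.33],[0,0,0.004,0,0,0,0.33],[0,0,0.006,0,0,0,0.33],[0,0,0.008,0,0,0,0.33],[0,0,0.01,0,0,0,0.33],[0,0,0.012,0,0,0,0.33]]]'; python3 -m pendant '[[[0,0,0.001,0,0,0,0.33],[0,0,0.002,0,0,0,0.33],[0,0,0.003,0,0,0,0.33]]]'
```

```text
t: 14.95
tool_pos: [0.4907, -0.1688, 0.1394]
ee_rot: [3.141, -0.0, -0.0]
wrist_force: [0.1, 0.2, 3.2]
finger_gap: 0.0302
finger_force: 1.5
t: 15.25
tool_pos: [0.4906, -0.1688, 0.1365]
ee_rot: [3.142, 0.0, -0.0]
wrist_force: [-1.3, -0.1, 2.5]
finger_gap: 0.0301
finger_force: 1.4
```

```bash
python3 -m pendant '[[[0,0,0.001,0,0,0,0.33]]]'|grep -E 'pos|wrist'; python3 -m pendant '[[[0,0,0.0005,0,0,0,0.33]]]'|grep -E 'pos|wrist';python3 -m pendant '[[[0,0,0.0005,0,0,0,0.33]]]'|grep -E 'pos|wrist'
```

```text
tool_pos: [0.4906, -0.1688, 0.1355]
wrist_force: [0.2, 1.1, 2.9]
tool_pos: [0.4907, -0.1688, 0.135]
wrist_force: [0.1, 0.1, 2.9]
tool_pos: [0.4907, -0.1688, 0.1346]
wrist_force: [-0.6, 0.1, 3.1]
```

```bash
python3 -m pendant '[[[0,0,0.0005,0,0,0,0.33]]]'|grep -E 'pos|wrist';python3 -m pendant '[[[0,0,0.0005,0,0,0,0.33],[0,0,0.0005,0,0,0,0.33]]]'|grep -E 'pos|wrist'
```

```text
tool_pos: [0.4907, -0.1688, 0.1343]
wrist_force: [-1.7, 0.2, 6.9]
tool_pos: [0.4906, -0.1688, 0.1343]
wrist_force: [-1.6, 0.4, 6.8]
```

```bash
python3 -m pendant '[[[0,0,0.0006,0,0,0,0.33],[0,0,0.0006,0,0,0,0.33]]]'|grep -E 'pos|wrist'; python3 -m pendant '[[[0,0,-0.002,0,0,0,0.33],[0,0,-0.004,0,0,0,0.33],[0,0,-0.004,0,0,0,0.7],[0,0,-0.004,0,0,0,0.7],[0,0,-0.004,0,0,0,0.7],[0,0,-0.02,0,0,0,0.8],[0,0,-0.05,0,0,0,0.8],[0,0,-0.09,0,0,0,0.8],[0,0,-0.13,0,0,0,0.8],[0,0,-0.13,0,0,0,0.8]]]'
python3 - <<'E'
from h import *
T=pose();a=camera('wrist');b=camera('side')
z=lambda im,x,y,w,h,f:cv2.resize(im[y:y+h,x:x+w],None,fx=f,fy=f,interpolation=2)
cv2.imwrite('pics/end.png',np.hstack([z(b,355,150,100,150,4),z(a,270,150,100,150,4)]))
E
```

```text
tool_pos: [0.4907, -0.1688, 0.1342]
wrist_force: [-1.9, 0.4, 9.7]
t: 17.05
tool_pos: [0.4935, -0.1698, 0.2686]
ee_rot: [3.137, -0.011, -0.0]
wrist_force: [-1.0, -0.6, -0.7]
finger_gap: 0.073
finger_force: 0.0
```

View pics/end.png

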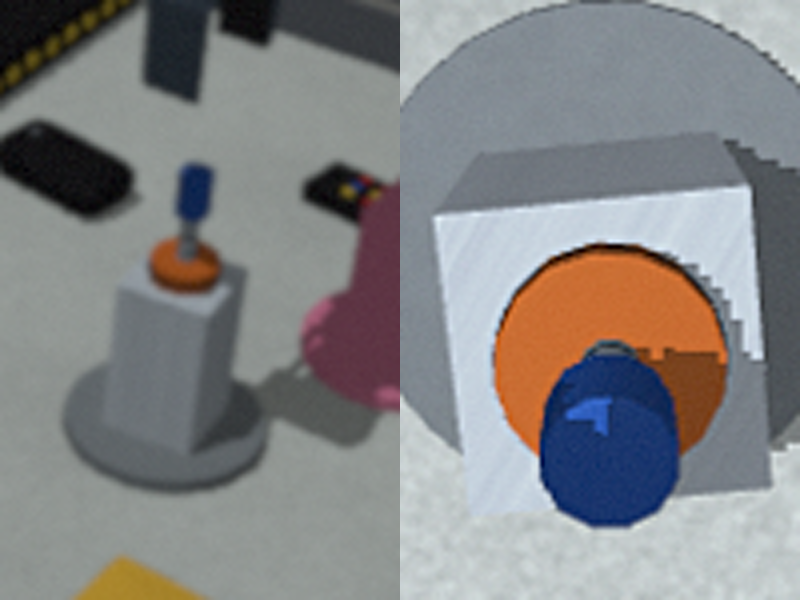

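The collar lies flat on the rim, with its centre at crop (612,365). The gauge stands upright and released, and the fingers are well clear.

```bash
python3 -m pendant '[[[0,0,0,0,0,0,0.8],[0,0,0,0,0,0,0.8],[0,0,0,0,0,0,0.8]]]'|head -1; python3 -c "
from plant import r
print(r.job_done())"
```

```text
t: 17.45
the job is handed in; nothing more can be done
None
```

I handed the job in at about 17.5 s: the gauge stands released in the grey socket with its pad hard on the bottom (pushed with about 19 N) and the collar flat on the rim. The hand-in call returned no verdict.

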